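# Wind the screw lift level with the rest and stow its crank

## Robot

A 6-joint arm with a two-finger parallel gripper is mounted at the origin on a cart in front of the work surface, level with it; the furniture and walls round the work are solid. World frame = base frame: x ahead of the robot, y to its left, z up, the work surface at z = 0. Lengths are in m, angles in rad, forces in N, time in s.
With the tool pointing down it reaches from about 0.25 to 0.8 m from the base axis. Payload 3.9 kg.
Tool frame: the origin (TCP) lies midway between the tips of the shut fingers; the grasp point (between the pads) lies 19 mm behind it; z points along the fingers, y is the line along which they close (so a half turn about z gives the same grasp; the last joint's range is limited). The gripper opens to 85 mm and grips with 20 to 120 N. Pads are 22 mm wide; open, the fingers measure 114 mm over their backs; the gripper's body (76 mm by 85 mm) begins 54 mm behind the grasp point. The pads swing forward as they close: fully open they stand 13 mm farther back than shut.
Start: joints at [1.294, 0.26, -0.138, 1.173, 0, 1.571], TCP at [0.143, 0.505, 0.231] pointing down, gripper open.
Joint ranges: [-2.78, 2.78], [-0.83, 1.72], [-1.28, 1.37], [-1.9, 2.12], [-1.57, 1.48], [-3.14, 3.14]. Speed limits (rad/s): [2.57, 2.57, 3.14, 3.14, 3.14, 3.14].

## Interface

Orientations are given as a rotation vector (axis times angle).
In Python, from rig import ctrl gives the robot as it stands.
- The arm moves only by the shell command python3 -m creep 'ROWS'. ROWS is JSON, a list of rows, each an object with "dr": the turn, a rotation vector about the tool's x, y, z in rad, a list of three; "dp": the shift along the tool's x, y, z in mm, a list of three; "hand": the finger opening in mm, from 0 to 85.4. A call has 1 to 12 rows; each row is the pose to reach, as a shift and turn from the pose commanded when the call began, along the tool's axes at that moment; what a row does not reach only later rows make up. A row lasts 1/12 s, in which the tool goes at most 41.7 mm and 7.16 degrees, less where a joint would pass 70% of its speed; a pose out of reach is approached as far as the arm can. A call with a gripper value outside its range is refused whole. The fingers move at their own pace and stop on an object; the grip force is fixed at half the most. Time passes only in rows, so rows that repeat a pose let the fingers close. It gives the time, the measured TCP pose, the force, the opening and the grip force at its end, in the units of the state.
- ctrl.state(): the state, without advancing time (a new reading comes with each control period).
- ctrl.get_image(name): name is "scene" or "top" or "wrist"; returns a dict with "frame" (384x512x3 uint8, red, green, blue), "mtx" (3x3 intrinsics, pixels), "R" (3x3) and "t" (3): a world point X has camera coordinates R X + t; the wrist camera has in their place "mount" (4x4, takes a point from camera to tool coordinates, whose origin is the TCP and whose axes are the flange's). Camera axes: x right, y down, z forward; pixel columns grow to the right and rows downward; lengths in m; the calibration is good to about 2 mm. A picture is of the moment at which its call begins: read the wrist's pose just before it. There is no depth.
- ctrl.close_job(): hands the job in; it is judged then, once.
The state is a dict: "time": time; "joints": joint angles; "dq": joint speeds; "tau": joint torques, N m; "eef_pos": TCP position; "ee_rot": TCP orientation; "ft_force": force on the tool from outside, world axes, zero at the start; "ft_torque": the same for the moment, N m; "finger_gap": opening from 0.0 (shut) to 1.0 (fully open); "grasp_force": force on a finger pad.
Only numpy, scipy, OpenCV 4.12 (cv2) and the standard library are available. Lean on these libraries where they do the work, as an engineer would, in place of code of your own. Each camera call takes 0.05 s, during which the arm holds its last target. There are 200 camera calls.

## Task

A length of stock is to lie level across the screw lift and the stand beside it: fit the loose crank on the lift's square shaft and wind the lift's table up until its top is level with the top of the stand. Then take the crank off, lay it in the lift's open drawer and push the drawer home until it clicks in at its catch, leaving the wrench beside it where it lies.

Things in the scene. Friction and masses are not known exactly. Their poses are not given: they have to be found in the camera images.
- crank: Loose steel crank, 112 mm long, 0.35 kg, lying flat, grip up. Origin: centre of the underside of its boss, z up, x along the arm. Boss 36 x 36 x 36 mm, sides along x and y, pierced along z by a square hole 16 mm wide, sides along x and y. Arm 20 mm wide, 10 thick (z 0 to 10 mm). Lift it by the boss, fingers on the +y and -y sides.
- grip_mid (a point): Middle of the crank's black upright grip: on the crank's x axis 80 mm from the boss's axis, 40 mm above the crank's underside. The grip is 29 mm in diameter, spans z = 14 to 64 mm above the underside, and spins freely about its own upright axis, so that a hand holding it need not turn as the crank goes round.
- shaft_seat (a point): On the upright axis of the lift's square shaft, on the shoulder where the crank's underside rests (228 mm above the bench). Above it the shaft is 14 mm square (1 mm play each side in the crank), 32 mm tall, its last 8 mm tapering to 8 mm. Axes of the lift: x from its drawer front to its back, y towards its column, z up. The crank's full circle is free.
- lift_screw (a joint): Turn of the lift's screw and square shaft, rad, growing clockwise seen from above; starts between 0 and 4.4. At 0 the shaft's flats are parallel to the lift's x and y (axes of shaft_seat); at q they are turned clockwise by q. Clockwise raises the table, 10 mm a turn. Steady friction 0.4 N m (5 N at the grip); it stays where it is left.
- table_top (a point): Centre of the top face of the lift's flat steel table (110 x 150 mm). It starts 8 to 25 mm lower than the stand's top and moves straight up and down.
- rest_top (a point): Centre of the top face of the flat steel cap (130 x 40 mm) of the stand at the lift's right, 150 to 160 mm above the bench. The stand is fixed; this is the height to which the table must come.
- kit_drawer (a joint): How far the drawer in the front of the lift's base stands open, m: 0 is fully home; it starts 0.115 to 0.128 open. Friction about 1 N. From 12 mm open a sprung catch resists with up to 8 N, eases off at 6 mm, and pulls the drawer in from about 3 mm on; push it right to its stop.
- drawer_floor (a point): Centre of the drawer's inner floor, upper face (11.5 mm above the bench), moves with the drawer; axes as the lift's. Inside: x -72 to 69 mm, y -77 to 77 mm; side walls 50 mm high, front 72 mm. Open by d, only its part x < d - 72 mm is clear of the base above. The crank fits in flat as it lay on the bench, arm along y.
- drawer_front (a point): On the outer face of the drawer's front (166 x 76 mm), mid-width, 61 mm above the bench, 22 mm below its top edge; a bow handle stands out 22 mm lower down, 30 mm above the bench. Push along the lift's +x. When home, this face is 6 mm in front of the base, which is 95 mm high.
- adjustable_wrench: Adjustable wrench, 188 mm long, lying on the bench at the front left; not to be disturbed.

How it is judged:
By the outcome, as a careful person would: the job done as asked, in the order asked, and still so for the second after the job is handed in, with the robot touching nothing.
It also fails if it takes over 72 s, if anything falls off the work surface, if the arm or the gripper's body presses on something with over 40 N, if the wrist force passes 120 N, or if a joint passes its speed limit or range.

## Working session

There is one attempt and no reset: what is moved stays moved. The work goes in short steps, Python scripts to look and compute and a shell command to move; the robot and the scene stay as the last step left them, time stands still between calls to the robot, and variables do not carry over. Pictures are saved under pics/ and viewed, at most 10 in all, crops included, and the job is handed in when it is done.

```bash
ls; mkdir -p pics
python3 - <<'E'
from rig import ctrl
import cv2,numpy as np
s=ctrl.state();print(s)
ims=[]
for n in("scene","top","wrist"):
    d=ctrl.get_image(n);cv2.imwrite(f"pics/{n}0.png",d["frame"][:,:,::-1]);np.savez(f"{n}0.npz",**d)
    print(n,{k:np.round(v,4).tolist() for k,v in d.items() if k!="frame"})
E
```

```text
pics
{'time': 0.0, 'joints': array([ 1.29395815e+00,  2.60698732e-01, -1.39394976e-01,  1.17269238e+00,
        2.76802362e-06,  1.57083323e+00]), 'dq': array([-1.13447571e-03,  1.89192865e-03, -2.56552800e-03, -6.59200433e-04,
        8.05830879e-05, -5.35632141e-04]), 'tau': array([-1.30601042e-03, -4.05676246e+01,  2.53923905e+01,  1.86471100e-02,
        1.92884283e-05, -1.03967565e-05]), 'eef_pos': array([0.14330107, 0.50434622, 0.23044739]), 'ee_rot': array([-4.33488038e-01, -3.11126036e+00,  3.09474310e-03]), 'ft_force': array([-0.06027137, -0.42174219,  0.00163898]), 'ft_torque': array([-0.00090042,  0.03460964, -0.01650366]), 'grasp_force': 0.0, 'finger_gap': 1.000527663218155}
scene {'mtx': [[418.3284, 0.0, 264.293], [0.0, 418.3284, 189.2537], [0.0, 0.0, 1.0]], 'R': [[-0.6725, -0.7399, 0.0171], [-0.4779, 0.4165, -0.7734], [0.5651, -0.5283, -0.6337]], 't': [0.2393, 0.4453, 0.5527]}
top {'mtx': [[439.128, 0.0, 254.8612], [0.0, 439.128, 186.9299], [0.0, 0.0, 1.0]], 'R': [[0.0052, -0.9996, 0.0294], [-0.9849, -0.0102, -0.1728], [0.1731, -0.028, -0.9845]], 't': [-0.1681, 0.5802, 1.037]}
wrist {'mtx': [[266.0856, 0.0, 258.7543], [0.0, 266.0856, 189.5512], [0.0, 0.0, 1.0]], 'mount': [[0.0008, -0.959, -0.2834, 0.0711], [1.0, 0.0009, -0.0003, -0.0002], [0.0006, -0.2834, 0.959, -0.1421], [0.0, 0.0, 0.0, 1.0]]}
```

View pics/scene0.png

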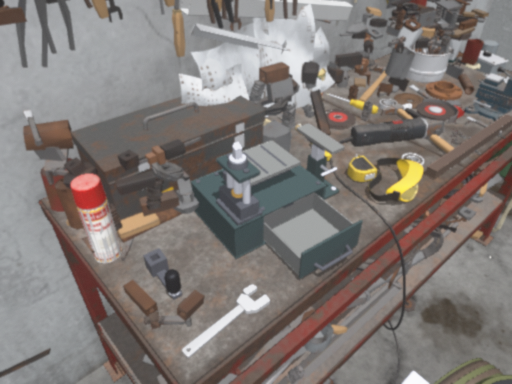

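View pics/top0.png

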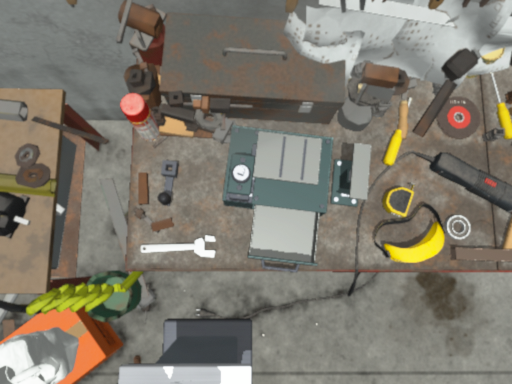

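The scene view shows the crank (boss ~155,260; grip ~173,283), the lift column (~238,150), the open drawer and the stand (~320,140). In the top view the crank's boss is at ~(170,168) and its grip at ~(164,198); the shaft is at ~(240,172), the drawer at ~(285,232) and the stand cap at ~(355,170). Next, a closer look.

Run:
```python
import cv2,numpy as np
a=cv2.imread("pics/top0.png")[120:270,130:390];b=cv2.imread("pics/scene0.png")
A=cv2.resize(a,(800,462),interpolation=cv2.INTER_CUBIC)[:, :]
r=lambda i,h:cv2.resize(i,(int(i.shape[1]*h/i.shape[0]),h),interpolation=cv2.INTER_CUBIC)
c1=r(b[130:220,190:350],290);c2=r(b[235:310,115:195],290)
A=cv2.resize(a,(537,310),interpolation=cv2.INTER_CUBIC)
W=cv2.resize(cv2.imread("pics/wrist0.png"),(263,197))
o=np.zeros((600,800,3),np.uint8);o[:310,:537]=A;o[:197,537:]=W
o[310:,:min(515,c1.shape[1])]=c1[:,:515];w=min(285,c2.shape[1]);o[310:,515:515+w]=c2[:,:w]
cv2.imwrite("pics/c1.png",o)
```

```text
(no output)
```

View pics/c1.png

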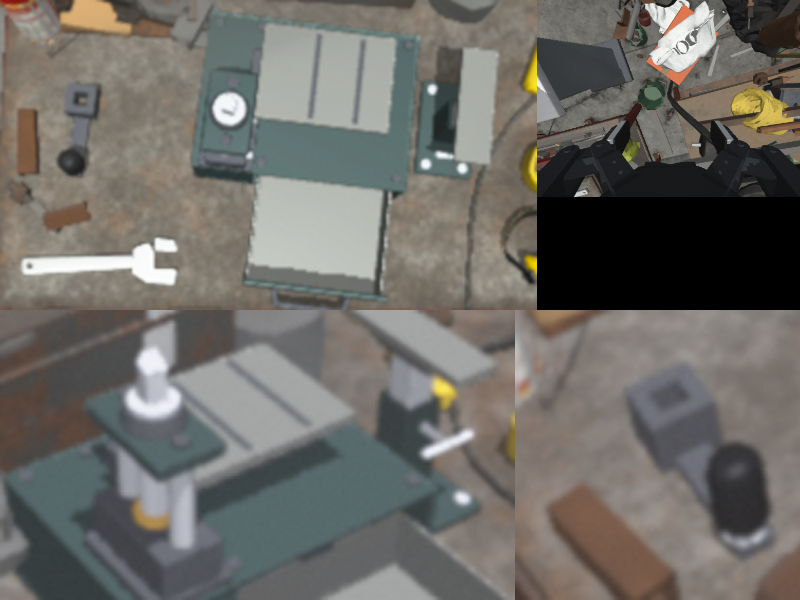

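The composite shows the crank's square hole at crop (83,99) and its grip top at (71,160). The shaft tip is at (230,107) on its white shoulder disc. The base's right edge runs (418,38) to (405,190), and the drawer front's top edge runs (245,283) to (385,298).

```bash
cat > h.py <<'E'
import numpy as np,cv2
from scipy.spatial.transform import Rotation as Rn
def campose(d,s=None):
    "world R (cam->world), origin"
    if "mount" in d:
        T=np.eye(4);T[:3,:3]=Rn.from_rotvec(s["ee_rot"]).as_matrix();T[:3,3]=s["eef_pos"];M=T@d["mount"];return M[:3,:3],M[:3,3]
    return d["R"].T,-d["R"].T@d["t"]
def ray(d,uv,z,s=None):
    R,o=campose(d,s);v=R@np.linalg.solve(d["mtx"],[uv[0],uv[1],1]);return o+v*(z-o[2])/v[2]
def proj(d,X,s=None):
    R,o=campose(d,s);p=d["mtx"]@(R.T@(np.asarray(X)-o));return p[:2]/p[2]
def tri(obs):
    A=np.zeros((3,3));b=np.zeros(3)
    for d,uv,s in obs:
        R,o=campose(d,s);v=R@np.linalg.solve(d["mtx"],[uv[0],uv[1],1]);v/=np.linalg.norm(v);P=np.eye(3)-np.outer(v,v);A+=P;b+=P@o
    return np.linalg.solve(A,b)
E
python3 - <<'E'
from h import *
t=dict(np.load("top0.npz"));sc=dict(np.load("scene0.npz"))
c=lambda x,y:(130+x/2.0654,120+y/2.0654)
p=lambda n,x,y,z:print(n,np.round(ray(t,c(x,y),z),4))
p("hole",83,99,.036);p("grip",71,160,.064);p("disc",229,110,.228)
p("tip",230,107,.26)
q=lambda x,y:(190+x/3.222,130+y/3.222)
print("tri tip",tri([(t,c(230,106),None),(sc,q(150,350),None)]))
p("baseR1",418,38,.095);p("baseR2",405,190,.095);p("dfL",245,283,.083);p("dfR",385,298,.083)
p("baseL",215,13,.095);p("baseLf",195,170,.095)
p("cap",462,48,.155);p("cap",498,50,.155);p("cap",492,163,.155);p("cap",455,162,.155)
p("tabLB",266,25,.135);p("tabRB",394,38,.135);p("tabRF",387,132,.135);p("tabLF",255,122,.135)
E
```

```text
hole [0.631  0.0502 0.036 ]
grip [0.5513 0.0567 0.064 ]
disc [ 0.5794 -0.1293  0.228 ]
tip [ 0.5758 -0.1303  0.26  ]
tri tip [ 0.62881233 -0.13926238 -0.03772584]
baseR1 [ 0.6966 -0.3514  0.095 ]
baseR2 [ 0.5155 -0.3318  0.095 ]
dfL [ 0.4091 -0.149   0.083 ]
dfR [ 0.3932 -0.3084  0.083 ]
baseL [ 0.7239 -0.1109  0.095 ]
baseLf [ 0.5365 -0.0905  0.095 ]
cap [ 0.6681 -0.3878  0.155 ]
cap [ 0.6663 -0.4281  0.155 ]
cap [ 0.5388 -0.4163  0.155 ]
cap [ 0.5395 -0.3757  0.155 ]
tabLB [ 0.6977 -0.1698  0.135 ]
tabRB [ 0.6844 -0.3155  0.135 ]
tabRF [ 0.5757 -0.3054  0.135 ]
tabLF [ 0.5854 -0.158   0.135 ]
```

```bash
cat >> h.py <<'E'
def down(yaw):
    "tool z down, tool y at yaw (deg)"
    y=np.deg2rad(yaw);Y=np.array([np.cos(y),np.sin(y),0]);Z=np.array([0,0,-1.]);return np.c_[np.cross(Y,Z),Y,Z]
def rel(s,pos,yaw):
    R=Rn.from_rotvec(s["ee_rot"]).as_matrix()
    print("dp",np.round(R.T@(np.asarray(pos)-s["eef_pos"])*1000,1).tolist(),"dr",np.round(Rn.from_matrix(R.T@down(yaw)).as_rotvec(),3).tolist())
def st(s):
    R=Rn.from_rotvec(s["ee_rot"]).as_matrix()
    print("t",round(s["time"],2),"pos",np.round(s["eef_pos"],4),"yaw_y",round(np.degrees(np.arctan2(R[1,1],R[0,1])),2),"tilt",np.round(R[:2,2],3),"j",np.round(s["joints"],2),"f",np.round(s["ft_force"],1),"gap",round(s["finger_gap"]*85.4,1),round(s["grasp_force"],1))
E
python3 - <<'E'
from h import *
from rig import ctrl
t=dict(np.load("top0.npz"));sc=dict(np.load("scene0.npz"))
c=lambda x,y:(130+x/2.0654,120+y/2.0654)
q=lambda x,y:(190+x/3.222,130+y/3.222)
print("tip",tri([(t,c(230,106),None),(sc,q(150,40),None)]))
print("can",tri([(t,(133,106),None),(sc,(87,183),None)]))
s=ctrl.state();st(s);rel(s,[.631,.05,.2],85.3)
E
```

```text
tip [ 0.57795598 -0.12874931  0.26198208]
can [0.73462289 0.11009869 0.19631734]
t 0.15 pos [0.1433 0.5046 0.2307] yaw_y 74.14 tilt [-0.    -0.001] j [ 1.29  0.26 -0.14  1.17  0.    1.57] f [-0.1 -0.3  1.3] gap 85.3 0.0
dp [-593.3, -304.0, 31.1] dr [-0.001, -0.0, -0.195]
```

```bash
python3 -m creep '[{"dp":[-594,-305,20],"dr":[0,0,-0.195],"hand":85},{"dp":[-594,-305,20],"dr":[0,0,-0.195],"hand":85},{"dp":[-594,-305,20],"dr":[0,0,-0.195],"hand":85},{"dp":[-594,-305,20],"dr":[0,0,-0.195],"hand":85},{"dp":[-594,-305,20],"dr":[0,0,-0.195],"hand":85},{"dp":[-594,-305,20],"dr":[0,0,-0.195],"hand":85},{"dp":[-594,-305,20],"dr":[0,0,-0.195],"hand":85},{"dp":[-594,-305,20],"dr":[0,0,-0.195],"hand":85},{"dp":[-594,-305,20],"dr":[0,0,-0.195],"hand":85},{"dp":[-594,-305,20],"dr":[0,0,-0.195],"hand":85},{"dp":[-594,-305,20],"dr":[0,0,-0.195],"hand":85},{"dp":[-594,-305,20],"dr":[0,0,-0.195],"hand":85}]'; python3 -c "
from h import *
from rig import ctrl
s=ctrl.state();st(s);rel(s,[.631,.05,.19],85.3)"
```

```text
time: 1.15
eef_pos: [0.5075, 0.1641, 0.2162]
ee_rot: [-0.129, -3.139, -0.0]
ft_force: [0.4, 0.7, -0.8]
finger_gap: 0.989
grasp_force: 0.0
t 1.15 pos [0.5075 0.1641 0.2162] yaw_y 85.29 tilt [-0.  0.] j [ 0.31  0.28 -0.15  1.14  0.    0.39] f [ 0.4  0.7 -0.8] gap 84.4 0.0
dp [-132.4, -103.6, 26.1] dr [-0.0, -0.0, -0.0]
```

```bash
python3 -m creep '[{"dp":[-120,-94,26],"dr":[0,0,0],"hand":85},{"dp":[-120,-94,26],"dr":[0,0,0],"hand":85},{"dp":[-120,-94,26],"dr":[0,0,0],"hand":85},{"dp":[-120,-94,26],"dr":[0,0,0],"hand":85},{"dp":[-120,-94,26],"dr":[0,0,0],"hand":85},{"dp":[-120,-94,26],"dr":[0,0,0],"hand":85},{"dp":[-120,-94,26],"dr":[0,0,0],"hand":85}]'
cat > snap.py <<'E'
import sys
from h import *
from rig import ctrl
import pickle
s=ctrl.state();st(s);d=ctrl.get_image("wrist");n=sys.argv[1]
pickle.dump((s,d),open(n+".pkl","wb"));cv2.imwrite(f"pics/{n}.png",d["frame"][:,:,::-1])
E
python3 snap.py w1
```

```text
time: 1.73
eef_pos: [0.6177, 0.0627, 0.1899]
ee_rot: [-0.129, -3.137, -0.0]
ft_force: [0.2, -0.6, -0.2]
finger_gap: 0.994
grasp_force: 0.0
t 1.73 pos [0.6177 0.0627 0.1899] yaw_y 85.3 tilt [-0.002  0.   ] j [0.1  0.44 0.03 1.16 0.   0.18] f [ 0.2 -0.6 -0.2] gap 84.9 0.0
```

View pics/w1.png

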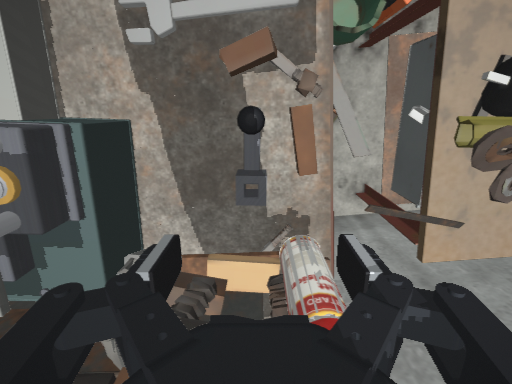

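The wrist view shows the crank's square hole at (252,189), the boss top's outline (237–267, 171–206) and the grip top at (251,120). The can is clear of the fingers.

Run:
```python
from h import *
import pickle
s,d=pickle.load(open("w1.pkl","rb"))
h=ray(d,(252,188.5),.036,s);g=ray(d,(251,120),.064,s);print(h,g,np.linalg.norm((g-h)[:2]),np.degrees(np.arctan2(*(g-h)[1::-1])))
from rig import ctrl
s=ctrl.state();st(s);yaw=np.degrees(np.arctan2(*(g-h)[1::-1]))-90
rel(s,[h[0],h[1],.1],yaw);rel(s,[h[0],h[1],.004],yaw)
```

```text
[0.63169292 0.05330064 0.036     ] [0.55431346 0.05986577 0.064     ] 0.07765745929901605 175.15045037965984
t 1.78 pos [0.6175 0.0632 0.1904] yaw_y 85.36 tilt [-0.001  0.   ] j [0.1  0.44 0.03 1.16 0.   0.18] f [-0.7  0.5  0.6] gap 85.1 0.0
dp [-15.1, -8.8, 90.3] dr [0.0, -0.001, 0.004]
dp [-15.2, -8.8, 186.3] dr [0.0, -0.001, 0.004]
```

```bash
python3 -m creep '[{"dp":[-15,-9,40],"dr":[0,0,0],"hand":85},{"dp":[-15,-9,80],"dr":[0,0,0],"hand":85},{"dp":[-15,-9,120],"dr":[0,0,0],"hand":85},{"dp":[-15,-9,150],"dr":[0,0,0],"hand":85},{"dp":[-15,-9,172],"dr":[0,0,0],"hand":85},{"dp":[-15,-9,185],"dr":[0,0,0],"hand":85},{"dp":[-15,-9,185],"dr":[0,0,0],"hand":85},{"dp":[-15,-9,185],"dr":[0,0,0],"hand":25},{"dp":[-15,-9,185],"dr":[0,0,0],"hand":25},{"dp":[-15,-9,185],"dr":[0,0,0],"hand":25},{"dp":[-15,-9,185],"dr":[0,0,0],"hand":25},{"dp":[-15,-9,185],"dr":[0,0,0],"hand":25}]'; python3 -c "
from h import *
from rig import ctrl
s=ctrl.state();st(s)"
```

```text
time: 2.78
eef_pos: [0.6342, 0.0526, 0.0074]
ee_rot: [0.128, 3.135, 0.001]
ft_force: [0.4, -0.0, 6.8]
finger_gap: 0.413
grasp_force: 62.0
t 2.78 pos [0.6342 0.0526 0.0074] yaw_y 85.32 tilt [0.004 0.   ] j [ 0.08  0.61 -0.2   0.76  0.    0.16] f [ 0.4 -0.   6.8] gap 35.3 62.0
```

```bash
python3 -m creep '[{"dp":[0,0,-20],"dr":[0,0,0],"hand":25},{"dp":[0,0,-60],"dr":[0,0,0],"hand":25},{"dp":[0,0,-100],"dr":[0,0,0],"hand":25},{"dp":[0,0,-140],"dr":[0,0,0],"hand":25},{"dp":[0,0,-180],"dr":[0,0,0],"hand":25},{"dp":[0,-15,-220],"dr":[0,0,0],"hand":25},{"dp":[0,-35,-255],"dr":[0,0,0],"hand":25},{"dp":[0,-55,-285],"dr":[0,0,0],"hand":25},{"dp":[0,-75,-310],"dr":[0,0,0],"hand":25},{"dp":[0,-83,-322],"dr":[0,0,0],"hand":25},{"dp":[0,-83,-322],"dr":[0,0,0],"hand":25},{"dp":[0,-83,-322],"dr":[0,0,0],"hand":25}]'; python3 snap.py w2
```

```text
time: 3.78
eef_pos: [0.6259, -0.0306, 0.3274]
ee_rot: [0.13, 3.138, 0.001]
ft_force: [0.5, -0.4, -4.5]
finger_gap: 0.413
grasp_force: 61.3
t 3.78 pos [ 0.6259 -0.0306  0.3274] yaw_y 85.25 tilt [0.001 0.001] j [-0.05  0.43  0.37  1.51  0.    0.03] f [ 0.5 -0.4 -4.5] gap 35.3 61.3
```

View pics/w2.png

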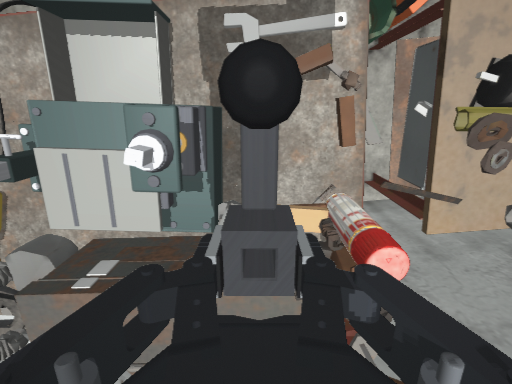

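The crank is gripped squarely (hole at ~(259,263)). The shaft is visible at ~(140,155) on its white shoulder; I'll enlarge that area.

Run:
```python
import cv2
a=cv2.imread("pics/w2.png")
cv2.imwrite("pics/c2.png",cv2.resize(a[120:190,110:190],(686,600),interpolation=cv2.INTER_CUBIC))
```

```text
(no output)
```

View pics/c2.png

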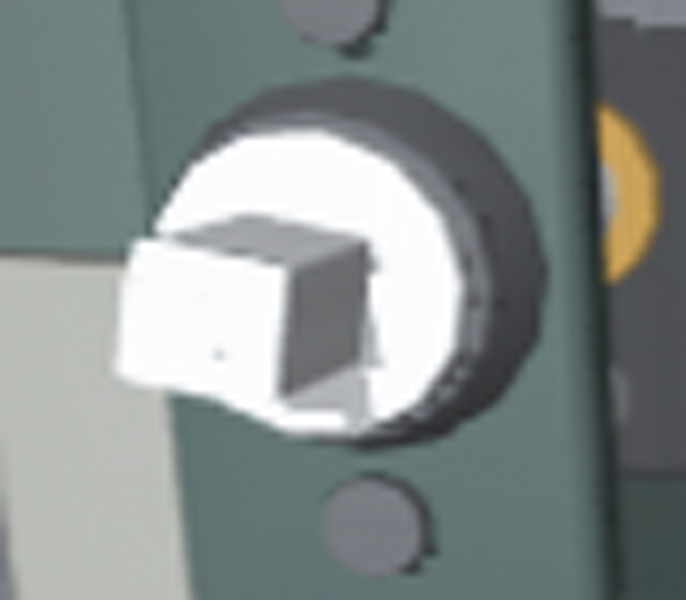

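The enlargement shows the shaft's square: upper-edge corners (z .252) at crop (290,265) and (280,395), with the left one at ~(160,237). Its lower corners on the shoulder (z .228) are (370,240), (360,367) and (250,213). The disc's centre is ~(308,282).

Run:
```python
from h import *
import pickle
s,d=pickle.load(open("w2.pkl","rb"))
c=lambda x,y:(110+x/8.575-.5,120+y/8.575-.5)
P=lambda x,y,z:ray(d,c(x,y),z,s)[:2]
a,b,e=P(290,265,.252),P(280,395,.252),P(160,237,.252)
f,g,h=P(370,240,.228),P(360,367,.228),P(250,213,.228)
ang=lambda v:(round(np.degrees(np.arctan2(v[1],v[0]))%90,1),round(np.linalg.norm(v)*1e3,1))
print(ang(b-a),ang(e-a),ang(g-f),ang(h-f));print("centers",(b+e)/2,(g+h)/2,"disc",P(308,282,.228))
print("seat pts",a,b,e,f,g,h)
for n,uv,z in(("boss hole bottom?",(259,263),.34),):print(n,ray(d,uv,z,s))
# drawer/lift yaw & lift points: plate corners
from rig import ctrl
st(ctrl.state())
```

```text
(np.float64(74.0), np.float64(12.8)) (np.float64(72.8), np.float64(12.3)) (np.float64(74.4), np.float64(13.8)) (np.float64(72.3), np.float64(12.6))
centers [ 0.58245438 -0.12928697] [ 0.58349409 -0.13120179] disc [ 0.58259952 -0.13075252]
seat pts [ 0.57810789 -0.12164318] [ 0.59043304 -0.12518239] [ 0.57447571 -0.13339155] [ 0.57876144 -0.12334247] [ 0.59205173 -0.12704981] [ 0.57493645 -0.13535377]
boss hole bottom? [ 0.63529712 -0.03167254  0.34      ]
t 3.83 pos [ 0.6254 -0.03    0.3261] yaw_y 85.3 tilt [-0.002  0.001] j [-0.05  0.43  0.36  1.5   0.    0.03] f [ 0.3 -0.4 -4. ] gap 35.0 61.3
```

Run:
```python
from h import *
import pickle
s,d=pickle.load(open("w2.pkl","rb"))
R=Rn.from_rotvec(s["ee_rot"]).as_matrix()
im=cv2.cvtColor(d["frame"],cv2.COLOR_RGB2GRAY)
print(im[258,225:300].tolist());print(im[205:300,248].tolist())
for uv in((259,263),(222,206),(295,207),(297,296),(219,293)):
    p=ray(d,uv,s["eef_pos"][2]+.0286,s);print(uv,np.round(R.T@(p-s["eef_pos"])*1000,1))
from rig import ctrl
rel(ctrl.state(),[.5825,-.130,.285],73.5)
```

```text
[80, 81, 80, 80, 79, 80, 80, 81, 80, 81, 81, 81, 83, 81, 80, 78, 71, 63, 52, 50, 55, 58, 58, 57, 58, 57, 58, 58, 58, 58, 60, 60, 58, 58, 57, 58, 58, 59, 58, 58, 58, 59, 59, 58, 58, 56, 56, 57, 52, 49, 58, 67, 70, 78, 81, 79, 77, 78, 79, 81, 81, 81, 81, 79, 78, 77, 78, 78, 79, 80, 53, 29, 26, 29, 42]
[80, 80, 80, 74, 67, 57, 57, 58, 57, 58, 58, 58, 58, 57, 59, 58, 59, 60, 60, 59, 59, 59, 59, 59, 59, 59, 79, 81, 80, 79, 80, 81, 81, 81, 80, 80, 81, 81, 82, 82, 82, 81, 82, 72, 58, 58, 57, 57, 57, 58, 58, 58, 57, 57, 58, 58, 57, 58, 58, 58, 57, 58, 58, 57, 58, 58, 57, 57, 58, 58, 57, 57, 61, 72, 74, 78, 79, 80, 79, 80, 81, 81, 82, 81, 80, 81, 80, 79, 80, 80, 81, 112, 115, 116, 117]
(259, 263) [  0.5  -0.3 -28.6]
(222, 206) [ 29.8 -17.1 -28.6]
(295, 207) [ 29.4  16.  -28.6]
(297, 296) [-18.4  18.9 -28.6]
(219, 293) [-16.6 -20.4 -28.6]
dp [34.5, -103.2, 41.1] dr [0.0, -0.002, 0.206]
```

```bash
python3 -m creep '[{"dp":[10,-30,0],"dr":[0,0,0.1],"hand":25},{"dp":[20,-60,0],"dr":[0,0,0.206],"hand":25},{"dp":[30,-90,10],"dr":[0,0,0.206],"hand":25},{"dp":[34,-103,25],"dr":[0,0,0.206],"hand":25},{"dp":[34,-103,40],"dr":[0,0,0.206],"hand":25},{"dp":[34,-103,40],"dr":[0,0,0.206],"hand":25},{"dp":[34,-103,40],"dr":[0,0,0.206],"hand":25},{"dp":[34,-103,40],"dr":[0,0,0.206],"hand":25}]'
python3 - <<'E'
from h import *
from rig import ctrl
s=ctrl.state();st(s);rel(s,[.5825,-.130,.285],73.5)
d=ctrl.get_image("scene")
t=ctrl.get_image("top")
print(proj(d,[.5825,-.13,.26]),proj(t,[.5825,-.13,.26]))
u,v=proj(d,[.5825,-.13,.26]).astype(int);a=d["frame"][v-50:v+50,u-65:u+65,::-1]
u,v=proj(t,[.5825,-.13,.26]).astype(int);b=t["frame"][v-50:v+50,u-65:u+65,::-1]
cv2.imwrite("pics/c3.png",np.hstack([cv2.resize(a,(400,308),interpolation=cv2.INTER_CUBIC),cv2.resize(b,(400,308),interpolation=cv2.INTER_CUBIC)]))
E
```

```text
time: 4.5
eef_pos: [0.5835, -0.1291, 0.2869]
ee_rot: [-0.448, -3.108, -0.001]
ft_force: [-0.4, 0.6, -4.2]
finger_gap: 0.413
grasp_force: 61.4
t 4.5 pos [ 0.5835 -0.1291  0.2869] yaw_y 73.59 tilt [-0.001  0.001] j [-0.22  0.38  0.17  1.37  0.    0.07] f [-0.4  0.6 -4.2] gap 35.2 61.4
dp [0.7, -1.1, 1.9] dr [0.0, -0.002, 0.002]
[236.73885936 142.24924819] [241.22349257 168.54062511]
```

View pics/c3.png

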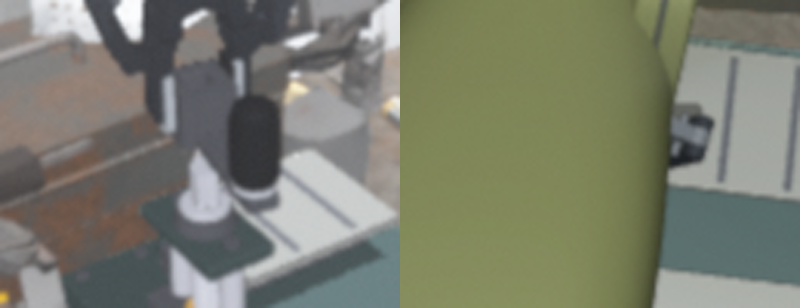

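The scene crop shows the boss directly above the shaft tip (tip ~(203,150) in the crop). Descending in small steps.

```bash
python3 -m creep '[{"dp":[0.5,-0.5,6],"dr":[0,0,0],"hand":25},{"dp":[0.5,-0.5,12],"dr":[0,0,0],"hand":25},{"dp":[0.5,-0.5,18],"dr":[0,0,0],"hand":25},{"dp":[0.5,-0.5,23],"dr":[0,0,0],"hand":25},{"dp":[0.5,-0.5,27],"dr":[0,0,0],"hand":25},{"dp":[0.5,-0.5,27],"dr":[0,0,0],"hand":25}]'; python3 -c "
from h import *
from rig import ctrl
s=ctrl.state();st(s)"
```

```text
time: 5.1
eef_pos: [0.5822, -0.1304, 0.259]
ee_rot: [-0.45, -3.107, -0.0]
ft_force: [-0.6, -0.5, -5.0]
finger_gap: 0.412
grasp_force: 61.5
t 5.1 pos [ 0.5822 -0.1304  0.259 ] yaw_y 73.51 tilt [-0.002  0.001] j [-0.22  0.38  0.11  1.3   0.    0.07] f [-0.6 -0.5 -5. ] gap 35.2 61.5
```

```bash
python3 -m creep '[{"dp":[0,0,4],"dr":[0,0,0],"hand":25},{"dp":[0,0,8],"dr":[0,0,0],"hand":25},{"dp":[0,0,12],"dr":[0,0,0],"hand":25},{"dp":[0,0,16],"dr":[0,0,0],"hand":25},{"dp":[0,0,20],"dr":[0,0,0],"hand":25},{"dp":[0,0,23],"dr":[0,0,0],"hand":25},{"dp":[0,0,23],"dr":[0,0,0],"hand":25}]'; python3 -c "
from h import *
from rig import ctrl
s=ctrl.state();st(s)"
```

```text
time: 5.68
eef_pos: [0.5824, -0.1305, 0.2365]
ee_rot: [-0.45, -3.108, -0.0]
ft_force: [-0.3, 0.1, -5.4]
finger_gap: 0.411
grasp_force: 61.5
t 5.68 pos [ 0.5824 -0.1305  0.2365] yaw_y 73.51 tilt [-0.002  0.   ] j [-0.22  0.38  0.06  1.25 -0.    0.07] f [-0.3  0.1 -5.4] gap 35.1 61.5
```

```bash
python3 -m creep '[{"dp":[0,0,1.5],"dr":[0,0,0],"hand":25},{"dp":[0,0,1.5],"dr":[0,0,0],"hand":85},{"dp":[0,0,1.5],"dr":[0,0,0],"hand":85},{"dp":[0,0,1.5],"dr":[0,0,0],"hand":85},{"dp":[0,0,1.5],"dr":[0,0,0],"hand":85},{"dp":[0,0,-35],"dr":[0,0,0],"hand":85},{"dp":[0,0,-70],"dr":[0,0,0],"hand":85},{"dp":[0,0,-96],"dr":[0,0,0],"hand":85},{"dp":[35,0,-96],"dr":[0,0,0],"hand":85},{"dp":[65,0,-96],"dr":[0,0,0],"hand":85},{"dp":[80,0,-96],"dr":[0,0,0],"hand":85},{"dp":[80,0,-96],"dr":[0,0,0],"hand":85}]'; python3 snap.py w3;python3 - <<'E'
from h import *
import pickle
s,d=pickle.load(open("w3.pkl","rb"))
print(proj(d,s["eef_pos"]+[0,0,.292-s["eef_pos"][2]],s),proj(d,[.5825,-.1305,.264],s))
f=d["frame"][100:384,130:400,::-1];cv2.imwrite("pics/c4.png",cv2.resize(f,None,fx=2,fy=2))
E
```

```text
time: 6.68
eef_pos: [0.5036, -0.1071, 0.3351]
ee_rot: [0.45, 3.108, 0.0]
ft_force: [-0.4, -0.5, -0.5]
finger_gap: 0.993
grasp_force: 0.0
t 6.68 pos [ 0.5036 -0.1071  0.3351] yaw_y 73.53 tilt [ 0.001 -0.   ] j [-0.21  0.22  0.08  1.43  0.    0.08] f [-0.4 -0.5 -0.5] gap 84.8 0.0
[259.02472444 210.60723665] [258.86149813 282.48926299]
```

View pics/c4.png

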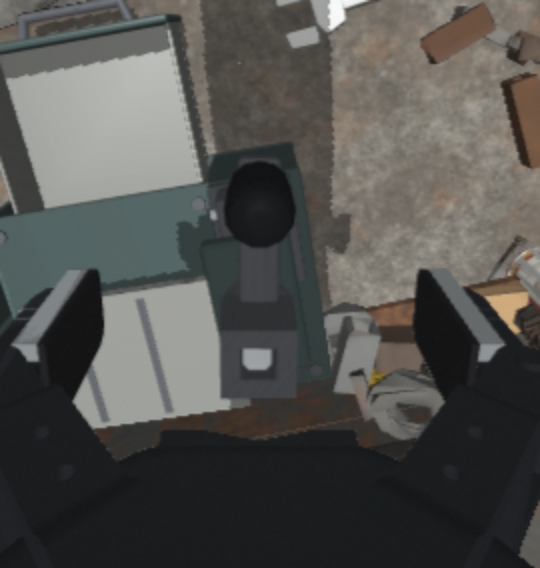

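The crank sits on the shaft (white shaft end in the hole at crop (257,360)) and the grip's top is at ~(260,210), beneath the tool. Next: descend and close on the grip.

```bash
python3 -m creep '[{"dp":[0,0,35],"dr":[0,0,0],"hand":85},{"dp":[0,0,65],"dr":[0,0,0],"hand":85},{"dp":[0,0,86],"dr":[0,0,0],"hand":85},{"dp":[0,0,86],"dr":[0,0,0],"hand":85},{"dp":[0,0,86],"dr":[0,0,0],"hand":15},{"dp":[0,0,86],"dr":[0,0,0],"hand":15},{"dp":[0,0,86],"dr":[0,0,0],"hand":15},{"dp":[0,0,86],"dr":[0,0,0],"hand":15},{"dp":[0,0,86],"dr":[0,0,0],"hand":15},{"dp":[0,0,86],"dr":[0,0,0],"hand":15}]'
python3 - <<'E'
from h import *
from rig import ctrl
s=ctrl.state();st(s)
for n in ("scene","top"):
    d=ctrl.get_image(n);np.savez(n+"1.npz",**d)
# yaw from grip - seat
v=s["eef_pos"][:2]-[.5825,-.1305];print(np.linalg.norm(v),np.degrees(np.arctan2(v[1],v[0])))
# rows: circle clockwise, 15 deg steps, in tool frame now
R=Rn.from_rotvec(s["ee_rot"]).as_matrix()
for k in range(0,361,15):
    a=np.arctan2(v[1],v[0])-np.radians(k);p=np.array([.5825+.08*np.cos(a),-.1305+.08*np.sin(a),s["eef_pos"][2]]);print(k,np.round(R.T@(p-s["eef_pos"])*1e3,1).tolist())
E
```

```text
time: 7.57
eef_pos: [0.5073, -0.1081, 0.2487]
ee_rot: [0.45, 3.106, -0.0]
ft_force: [0.2, -0.1, 3.7]
finger_gap: 0.324
grasp_force: 58.8
t 7.57 pos [ 0.5073 -0.1081  0.2487] yaw_y 73.51 tilt [ 0.003 -0.001] j [-0.21  0.24 -0.12  1.21  0.    0.08] f [ 0.2 -0.1  3.7] gap 27.7 58.8
0.07849709123963679 163.394512784707
0 [1.5, 0.0, -0.0]
15 [-1.3, 20.7, 0.0]
30 [-9.3, 40.0, 0.0]
45 [-22.0, 56.5, 0.1]
60 [-38.6, 69.2, 0.1]
75 [-57.9, 77.2, 0.2]
90 [-78.7, 79.8, 0.2]
105 [-99.4, 77.1, 0.3]
120 [-118.6, 69.0, 0.4]
135 [-135.2, 56.3, 0.4]
150 [-147.9, 39.7, 0.4]
165 [-155.8, 20.4, 0.5]
180 [-158.5, -0.3, 0.5]
195 [-155.7, -21.0, 0.4]
210 [-147.7, -40.3, 0.4]
225 [-134.9, -56.8, 0.4]
240 [-118.4, -69.5, 0.3]
255 [-99.0, -77.5, 0.3]
270 [-78.3, -80.2, 0.2]
285 [-57.6, -77.4, 0.1]
300 [-38.4, -69.4, 0.1]
315 [-21.8, -56.6, 0.0]
330 [-9.1, -40.0, 0.0]
345 [-1.2, -20.7, -0.0]
360 [1.5, 0.0, -0.0]
```

```bash
python3 -m creep '[{"dp":[1,10,0],"dr":[0,0,0],"hand":15},{"dp":[-4,29,0],"dr":[0,0,0],"hand":15},{"dp":[-14,48,0],"dr":[0,0,0],"hand":15},{"dp":[-30,63,0],"dr":[0,0,0],"hand":15},{"dp":[-48,74,0],"dr":[0,0,0],"hand":15},{"dp":[-68,79,0],"dr":[0,0,0],"hand":15},{"dp":[-89,79,0],"dr":[0,0,0],"hand":15},{"dp":[-109,74,0],"dr":[0,0,0],"hand":15},{"dp":[-127,63,0],"dr":[0,0,0],"hand":15},{"dp":[-142,48,0],"dr":[0,0,0],"hand":15},{"dp":[-152,30,0],"dr":[0,0,0],"hand":15},{"dp":[-158,0,0],"dr":[0,0,0],"hand":15}]'
python3 - <<'E'
from h import *
from rig import ctrl
s=ctrl.state();st(s)
for n in("scene","top"):
    d=dict(np.load(n+"0.npz"));im=d["frame"].astype(int)
    m=((im.min(2)>125)&(im.max(2)-im.min(2)<28)).astype(np.uint8)
    k,l,sta,c=cv2.connectedComponentsWithStats(m)
    for i in range(1,k):
        if sta[i,4]>120:
            cs,_=cv2.findContours((l==i).astype(np.uint8),0,2);p=cv2.approxPolyDP(cs[0],3,True)[:,0].tolist()
            print(n,i,sta[i].tolist(),p if len(p)<12 else len(p))
E
```

```text
time: 8.67
eef_pos: [0.6647, -0.1484, 0.2504]
ee_rot: [0.44, 3.097, 0.012]
ft_force: [4.6, 5.3, 8.0]
finger_gap: 0.321
grasp_force: 61.2
t 8.67 pos [ 0.6647 -0.1484  0.2504] yaw_y 73.82 tilt [0.014 0.006] j [-0.22  0.53  0.33  1.36  0.01  0.06] f [4.6 5.3 8. ] gap 27.4 61.2
scene 2 [0, 0, 395, 384, 48992] 159
scene 7 [465, 0, 47, 84, 2260] 20
scene 17 [397, 27, 70, 56, 1542] 22
scene 34 [379, 97, 34, 13, 255] [[379, 99], [383, 109], [412, 106], [398, 104], [390, 97]]
scene 50 [296, 114, 49, 39, 651] [[297, 114], [298, 128], [332, 152], [344, 146], [317, 129], [313, 118]]
scene 52 [264, 119, 25, 18, 284] [[264, 125], [264, 133], [270, 136], [288, 130], [269, 119]]
scene 59 [227, 134, 73, 71, 1924] 17
scene 63 [311, 145, 13, 15, 131] [[313, 145], [312, 155], [316, 159], [322, 157], [323, 150]]
scene 72 [401, 152, 24, 14, 159] [[401, 156], [424, 163], [424, 158], [416, 153]]
scene 80 [178, 179, 19, 30, 280] [[180, 179], [180, 192], [186, 195], [184, 203], [178, 206], [184, 208], [196, 201], [189, 201], [189, 182]]
scene 83 [407, 192, 87, 88, 1195] 32
scene 88 [370, 202, 34, 18, 230] [[3
[... 2810 characters left out ...]
, 99, 8212] 95
top 237 [177, 277, 16, 12, 125] [[177, 278], [181, 288], [192, 281]]
top 252 [171, 297, 21, 21, 151] [[191, 299], [184, 299], [171, 316], [189, 308], [187, 303]]
top 281 [165, 324, 11, 24, 154] [[174, 324], [166, 328], [170, 329], [166, 331], [166, 347], [175, 338]]
top 293 [300, 332, 25, 24, 275] [[308, 332], [300, 344], [308, 343], [309, 337], [316, 347], [312, 354], [323, 353], [322, 342], [318, 340], [324, 335]]
top 295 [0, 335, 68, 49, 2042] 13
top 304 [64, 339, 14, 33, 253] [[76, 339], [64, 342], [70, 371]]
top 318 [118, 365, 143, 19, 2463] [[260, 370], [256, 365], [255, 369], [249, 365], [120, 366], [118, 383], [251, 383], [251, 369]]
top 320 [276, 375, 236, 9, 1821] 21
```

Run:
```python
from h import *
t=dict(np.load("top0.npz"));sc=dict(np.load("scene0.npz"))
T=lambda a,b:print(np.round(tri([(t,a,None),(sc,b,None)]),4))
print("table RF");T((317.4,183.7),(299.6,161.7));print("RB");T((320.7,138.3),(272.2,140.9))
print("cap FL,FR");T((351,198.5),(332,152.3));T((367.6,199.5),(344.5,146.3))
# plane-scale check in top view: sizes at heights
for z in(.13,.14,.15):
  print(z,np.linalg.norm(ray(t,(317.4,183.7),z)-ray(t,(320.7,138.3),z)))
for z in(.15,.16):
  print(z,np.linalg.norm(ray(t,(354,143),z)-ray(t,(351,198.5),z)))
# scene now: table RF corner via edges? print mask comps near
d=dict(np.load("scene1.npz"))
from rig import ctrl
d2=ctrl.get_image("scene")
for nm,x in(("s0",sc),("s1",d),("now",d2)):
  g=cv2.cvtColor(x["frame"],cv2.COLOR_RGB2GRAY);sub=g[130:172,255:306]
  c=cv2.goodFeaturesToTrack(sub,6,.05,6).astype(np.float32);cv2.cornerSubPix(sub,c,(3,3),(-1,-1),(3,50,.01));print(nm,np.round(c[:,0]+[255,130],1).tolist())
```

```text
table RF
[ 0.5758 -0.3052  0.1368]
RB
[ 0.6825 -0.3167  0.1363]
cap FL,FR
[ 0.5416 -0.3784  0.1474]
[ 0.5382 -0.4166  0.1493]
0.13 0.10951945958745812
0.14 0.10842008528069236
0.15 0.10732071097392647
0.15 0.1304033018185017
0.16 0.12906747354979492
s0 [[299.7, 161.6], [259.2, 143.7], [259.3, 168.9], [287.0, 165.0], [262.3, 133.7], [289.3, 130.6]]
s1 [[260.7, 144.8], [265.0, 151.5], [268.0, 165.0], [270.5, 133.8], [269.4, 155.9], [299.7, 161.6]]
now [[272.3, 138.1], [259.5, 170.0], [263.0, 143.0], [273.0, 151.0], [279.0, 167.6], [262.3, 133.6]]
```

```bash
python3 -m creep '[{"dp":[3,-21,0],"dr":[0,0,0],"hand":15},{"dp":[11,-40,0],"dr":[0,0,0],"hand":15},{"dp":[24,-57,0],"dr":[0,0,0],"hand":15},{"dp":[40,-69.5,0],"dr":[0,0,0],"hand":15},{"dp":[59.5,-77.5,0],"dr":[0,0,0],"hand":15},{"dp":[80,-80,0],"dr":[0,0,0],"hand":15},{"dp":[101,-77.5,0],"dr":[0,0,0],"hand":15},{"dp":[120,-69.5,0],"dr":[0,0,0],"hand":15},{"dp":[136.5,-56.5,0],"dr":[0,0,0],"hand":15},{"dp":[149,-40,0],"dr":[0,0,0],"hand":15},{"dp":[157,-20.5,0],"dr":[0,0,0],"hand":15},{"dp":[159,0,0],"dr":[0,0,0],"hand":15}]'
python3 - <<'E'
from h import *
from rig import ctrl
s=ctrl.state();st(s);v=s["eef_pos"][:2]-[.5825,-.1305];print(np.linalg.norm(v),np.degrees(np.arctan2(v[1],v[0])))
rel(s,[.6,-.397,.18],73.5);rel(s,[.6,-.25,.18],73.5)
E
```

```text
time: 9.72
eef_pos: [0.5087, -0.1091, 0.2501]
ee_rot: [0.451, 3.098, -0.007]
ft_force: [8.4, -8.3, 3.9]
finger_gap: 0.323
grasp_force: 60.6
t 9.72 pos [ 0.5087 -0.1091  0.2501] yaw_y 73.42 tilt [ 0.01  -0.006] j [-0.21  0.24 -0.12  1.2  -0.    0.08] f [ 8.4 -8.3  3.9] gap 27.5 60.6
0.07687816794367423 163.84775035888904
dp [-168.9, -249.6, 72.8] dr [-0.003, 0.011, -0.001]
dp [-126.9, -108.7, 71.9] dr [-0.003, 0.011, -0.001]
```

```bash
python3 -m creep '[{"dp":[0,0,0],"dr":[0,0,0],"hand":85},{"dp":[0,0,0],"dr":[0,0,0],"hand":85},{"dp":[0,0,0],"dr":[0,0,0],"hand":85},{"dp":[0,0,0],"dr":[0,0,0],"hand":85},{"dp":[0,0,-38],"dr":[0,0,0],"hand":85},{"dp":[0,0,-72],"dr":[0,0,0],"hand":85},{"dp":[-30,-25,-72],"dr":[0,0,0],"hand":0},{"dp":[-60,-50,-72],"dr":[0,0,0],"hand":0},{"dp":[-90,-75,-72],"dr":[0,0,0],"hand":0},{"dp":[-115,-105,-60],"dr":[0,0,0],"hand":0},{"dp":[-127,-120,-30],"dr":[0,0,0],"hand":0},{"dp":[-127,-120,0],"dr":[0,0,0],"hand":0}]'
python3 - <<'E'
from h import *
from rig import ctrl
s=ctrl.state();st(s)
rel(s,[.6,-.397,.18],73.5);rel(s,[.6,-.25,.18],73.5)
E
```

```text
time: 10.72
eef_pos: [0.5948, -0.2643, 0.2458]
ee_rot: [0.458, 3.105, -0.003]
ft_force: [0.2, 0.0, -0.4]
finger_gap: 0.141
grasp_force: 0.0
t 10.72 pos [ 0.5948 -0.2643  0.2458] yaw_y 73.21 tilt [ 0.002 -0.003] j [-0.42  0.48  0.23  1.32 -0.   -0.12] f [ 0.2  0.  -0.4] gap 12.1 0.0
dp [-43.1, -125.5, 66.1] dr [-0.002, 0.003, -0.005]
dp [-0.6, 15.3, 65.8] dr [-0.002, 0.003, -0.005]
```

```bash
python3 -m creep '[{"dp":[-30,0,30],"dr":[0,0,0],"hand":0},{"dp":[-30,0,65],"dr":[0,0,0],"hand":0},{"dp":[-30,0,85],"dr":[0,0,0],"hand":0},{"dp":[-30,0,92],"dr":[0,0,0],"hand":0},{"dp":[-30,0,96],"dr":[0,0,0],"hand":0},{"dp":[-30,0,100],"dr":[0,0,0],"hand":0},{"dp":[-30,0,100],"dr":[0,0,0],"hand":0},{"dp":[-30,0,100],"dr":[0,0,0],"hand":0}]'
python3 - <<'E'
from h import *
from rig import ctrl
s=ctrl.state();st(s);rel(s,[.605,-.397,.145],73.5)
E
```

```text
time: 11.38
eef_pos: [0.6198, -0.2674, 0.1501]
ee_rot: [-0.452, -3.107, 0.0]
ft_force: [-6.4, 1.7, 9.0]
finger_gap: -0.003
grasp_force: 4.6
t 11.38 pos [ 0.6198 -0.2674  0.1501] yaw_y 73.45 tilt [-0.002  0.   ] j [-0.41  0.56  0.12  1.14 -0.   -0.12] f [-6.4  1.7  9. ] gap -0.3 4.6
dp [-22.7, -128.5, 5.0] dr [-0.0, -0.002, -0.001]
```

```bash
python3 -m creep '[{"dp":[0,0,-30],"dr":[0,0,0],"hand":0},{"dp":[-8,-40,-45],"dr":[0,0,0],"hand":0},{"dp":[-15,-80,-45],"dr":[0,0,0],"hand":0},{"dp":[-22,-115,-45],"dr":[0,0,0],"hand":0},{"dp":[-22,-128,-30],"dr":[0,0,0],"hand":0},{"dp":[-22,-128,-15],"dr":[0,0,0],"hand":0},{"dp":[-22,-128,-8],"dr":[0,0,0],"hand":0},{"dp":[-22,-128,-4],"dr":[0,0,0],"hand":0},{"dp":[-22,-128,-2],"dr":[0,0,0],"hand":0},{"dp":[-22,-128,-2],"dr":[0,0,0],"hand":0},{"dp":[-22,-128,-2],"dr":[0,0,0],"hand":0}]'
python3 - <<'E'
from h import *
from rig import ctrl
s=ctrl.state();st(s)
E
```

```text
time: 12.3
eef_pos: [0.6052, -0.3973, 0.1529]
ee_rot: [-0.451, -3.109, 0.007]
ft_force: [-6.2, -1.5, 9.1]
finger_gap: -0.001
grasp_force: 4.5
t 12.3 pos [ 0.6052 -0.3973  0.1529] yaw_y 73.48 tilt [-0.001 -0.004] j [-0.58  0.64  0.29  1.21 -0.   -0.29] f [-6.2 -1.5  9.1] gap -0.1 4.5
```

```bash
cat > avg.py <<'E'
from h import *
from rig import ctrl
z=[]
for i in range(8):
    ctrl.get_image("wrist");s=ctrl.state();z.append(np.r_[s["eef_pos"],s["ft_force"]])
print(np.mean(z,0).round(4),np.std(z,0).round(5))
E
python3 avg.py; python3 -m creep '[{"dp":[0,0,-30],"dr":[0,0,0],"hand":0},{"dp":[8,40,-45],"dr":[0,0,0],"hand":0},{"dp":[15,80,-45],"dr":[0,0,0],"hand":0},{"dp":[22,115,-45],"dr":[0,0,0],"hand":0},{"dp":[22,128,-30],"dr":[0,0,0],"hand":0},{"dp":[22,128,-15],"dr":[0,0,0],"hand":0},{"dp":[22,128,-8],"dr":[0,0,0],"hand":0},{"dp":[22,128,-2],"dr":[0,0,0],"hand":0},{"dp":[22,128,2],"dr":[0,0,0],"hand":0},{"dp":[22,128,2],"dr":[0,0,0],"hand":0},{"dp":[22,128,2],"dr":[0,0,0],"hand":0}]'; python3 avg.py
```

```text
[ 0.6052 -0.3973  0.1529 -5.5827 -1.7949  9.2492] [2.0000e-05 1.0000e-05 2.0000e-05 5.6388e-01 1.6164e-01 6.8431e-01]
time: 13.62
eef_pos: [0.6216, -0.2669, 0.15]
ee_rot: [0.451, 3.108, 0.003]
ft_force: [-3.8, 4.7, 10.2]
finger_gap: -0.004
grasp_force: 4.6
[ 0.6216 -0.2669  0.15   -3.3678  4.4343  9.2453] [1.0000e-05 1.0000e-05 2.0000e-05 4.7866e-01 4.4651e-01 4.2581e-01]
```

Run:
```python
from h import *
from rig import ctrl
s=ctrl.state()
rel(s,[.5065,-.1083,.249],73.5)
c=np.array([.5825,-.1305]);R=down(73.5);p0=np.array([.5065,-.1083])
for k in list(range(0,105,13)):
    a=np.radians(163.8-k);p=c+.08*np.array([np.cos(a),np.sin(a)]);print(k,np.round((R.T@np.r_[p-p0,0])*1e3,1).tolist())
```

```text
dp [155.4, 119.5, -98.9] dr [0.002, 0.001, -0.001]
0 [0.8, -0.1, 0.0]
13 [-1.1, 17.9, 0.0]
26 [-7.1, 35.0, 0.0]
39 [-16.7, 50.3, 0.0]
52 [-29.6, 63.1, 0.0]
65 [-45.0, 72.6, 0.0]
78 [-62.1, 78.5, 0.0]
91 [-80.2, 80.3, 0.0]
104 [-98.1, 78.0, 0.0]
```

```bash
python3 -m creep '[{"dp":[0,0,-40],"dr":[0,0,0],"hand":0},{"dp":[0,0,-80],"dr":[0,0,0],"hand":0},{"dp":[0,0,-120],"dr":[0,0,0],"hand":30},{"dp":[0,0,-160],"dr":[0,0,0],"hand":85},{"dp":[20,15,-183],"dr":[0,0,0],"hand":85},{"dp":[50,38,-183],"dr":[0,0,0],"hand":85},{"dp":[82,62,-183],"dr":[0,0,0],"hand":85},{"dp":[114,87,-183],"dr":[0,0,0],"hand":85},{"dp":[142,109,-183],"dr":[0,0,0],"hand":85},{"dp":[155,119,-183],"dr":[0,0,0],"hand":85},{"dp":[155,119,-183],"dr":[0,0,0],"hand":85},{"dp":[155,119,-183],"dr":[0,0,0],"hand":85}]'; python3 -c "
from h import *
from rig import ctrl
s=ctrl.state();st(s);rel(s,[.5065,-.1083,.249],73.5)"
```

```text
time: 15.02
eef_pos: [0.5069, -0.1093, 0.3316]
ee_rot: [0.45, 3.107, -0.001]
ft_force: [0.2, -0.2, 0.0]
finger_gap: 0.997
grasp_force: 0.0
t 15.02 pos [ 0.5069 -0.1093  0.3316] yaw_y 73.53 tilt [ 0.002 -0.001] j [-0.21  0.23  0.07  1.42 -0.    0.08] f [ 0.2 -0.2  0. ] gap 85.2 0.0
dp [0.8, 0.8, 82.6] dr [-0.0, 0.002, 0.001]
```

```bash
python3 -m creep '[{"dp":[1,1,35],"dr":[0,0,0],"hand":85},{"dp":[1,1,65],"dr":[0,0,0],"hand":85},{"dp":[1,1,82.5],"dr":[0,0,0],"hand":85},{"dp":[1,1,82.5],"dr":[0,0,0],"hand":85},{"dp":[1,1,82.5],"dr":[0,0,0],"hand":15},{"dp":[1,1,82.5],"dr":[0,0,0],"hand":15},{"dp":[1,1,82.5],"dr":[0,0,0],"hand":15},{"dp":[1,1,82.5],"dr":[0,0,0],"hand":15},{"dp":[1,1,82.5],"dr":[0,0,0],"hand":15},{"dp":[1,1,82.5],"dr":[0,0,0],"hand":15}]'; python3 -c "
from h import *
from rig import ctrl
s=ctrl.state();st(s);v=s['eef_pos'][:2]-[.5825,-.1305];print(np.linalg.norm(v),np.degrees(np.arctan2(v[1],v[0])))"
python3 -m creep '[{"dp":[-1,18,0],"dr":[0,0,0],"hand":15},{"dp":[-7,35,0],"dr":[0,0,0],"hand":15},{"dp":[-16.5,50,0],"dr":[0,0,0],"hand":15},{"dp":[-29.5,63,0],"dr":[0,0,0],"hand":15},{"dp":[-45,72.5,0],"dr":[0,0,0],"hand":15},{"dp":[-62,78.5,0],"dr":[0,0,0],"hand":15},{"dp":[-80,80.5,0],"dr":[0,0,0],"hand":15},{"dp":[-98,78,0],"dr":[0,0,0],"hand":15},{"dp":[-98,78,0],"dr":[0,0,0],"hand":15},{"dp":[-98,78,0],"dr":[0,0,0],"hand":15}]'; python3 -c "
from h import *
from rig import ctrl
s=ctrl.state();st(s);v=s['eef_pos'][:2]-[.5825,-.1305];print(np.linalg.norm(v),np.degrees(np.arctan2(v[1],v[0])))"
```

```text
time: 15.85
eef_pos: [0.507, -0.1088, 0.2494]
ee_rot: [0.451, 3.106, -0.003]
ft_force: [-1.6, -3.1, 4.3]
finger_gap: 0.324
grasp_force: 58.7
t 15.85 pos [ 0.507  -0.1088  0.2494] yaw_y 73.49 tilt [ 0.003 -0.002] j [-0.21  0.24 -0.12  1.21 -0.    0.08] f [-1.6 -3.1  4.3] gap 27.7 58.7
0.07852408046181683 163.94831959103195
time: 16.68
eef_pos: [0.6235, -0.0614, 0.2504]
ee_rot: [0.45, 3.106, -0.002]
ft_force: [-1.9, 0.4, 10.8]
finger_gap: 0.319
grasp_force: 60.8
t 16.68 pos [ 0.6235 -0.0614  0.2504] yaw_y 73.51 tilt [ 0.003 -0.002] j [-0.1   0.43  0.17  1.3  -0.    0.19] f [-1.9  0.4 10.8] gap 27.2 60.8
0.08035074686489 59.301519426846404
```

```bash
python3 -m creep '[{"dp":[0,0,0],"dr":[0,0,0],"hand":85},{"dp":[0,0,0],"dr":[0,0,0],"hand":85},{"dp":[0,0,0],"dr":[0,0,0],"hand":85},{"dp":[0,0,0],"dr":[0,0,0],"hand":85},{"dp":[0,0,-38],"dr":[0,0,0],"hand":85},{"dp":[0,0,-76],"dr":[0,0,0],"hand":85},{"dp":[0,0,-85],"dr":[0,0,0],"hand":85},{"dp":[-10,-38,-85],"dr":[0,0,0],"hand":0},{"dp":[-20,-78,-85],"dr":[0,0,0],"hand":0},{"dp":[-32,-118,-85],"dr":[0,0,0],"hand":0},{"dp":[-43,-158,-85],"dr":[0,0,0],"hand":0},{"dp":[-55,-198,-70],"dr":[0,0,0],"hand":0}]'; python3 -c "
from h import *
from rig import ctrl
s=ctrl.state();st(s);rel(s,[.6216,-.267,.148],73.5)"
```

```text
time: 17.68
eef_pos: [0.6195, -0.2661, 0.3213]
ee_rot: [0.45, 3.104, -0.002]
ft_force: [0.4, 0.1, 0.4]
finger_gap: 0.292
grasp_force: 0.0
t 17.68 pos [ 0.6195 -0.2661  0.3213] yaw_y 73.52 tilt [ 0.004 -0.002] j [-0.41  0.53  0.51  1.55  0.   -0.12] f [0.4 0.1 0.4] gap 25.0 0.0
dp [-1.5, -0.2, 173.3] dr [-0.0, 0.005, 0.0]
```

```bash
python3 -m creep '[{"dp":[-2,0,40],"dr":[0,0,0],"hand":0},{"dp":[-2,0,80],"dr":[0,0,0],"hand":0},{"dp":[-2,0,120],"dr":[0,0,0],"hand":0},{"dp":[-2,0,148],"dr":[0,0,0],"hand":0},{"dp":[-2,0,160],"dr":[0,0,0],"hand":0},{"dp":[-2,0,166],"dr":[0,0,0],"hand":0},{"dp":[-2,0,171],"dr":[0,0,0],"hand":0},{"dp":[-2,0,171],"dr":[0,0,0],"hand":0},{"dp":[-2,0,171],"dr":[0,0,0],"hand":0}]';python3 avg.py
```

```text
time: 18.43
eef_pos: [0.6174, -0.2632, 0.1528]
ee_rot: [-0.45, -3.106, -0.001]
ft_force: [-14.3, 5.4, 25.9]
finger_gap: 0.005
grasp_force: 13.1
[  0.6174  -0.2632   0.1527 -13.8752   5.1227  26.3418] [2.0000e-05 1.0000e-05 1.0000e-05 3.2720e-01 5.5471e-01 3.2657e-01]
```

Table and cap now read 152.7 and 152.9 mm, so they are level. Next is taking the crank off.

```bash
python3 -m creep '[{"dp":[0,0,-40],"dr":[0,0,0],"hand":0},{"dp":[0,0,-80],"dr":[0,0,-0.1],"hand":0},{"dp":[0,0,-120],"dr":[0,0,-0.2],"hand":0},{"dp":[10,15,-155],"dr":[0,0,-0.32],"hand":0},{"dp":[22,36,-182],"dr":[0,0,-0.44],"hand":0},{"dp":[35,58,-187],"dr":[0,0,-0.56],"hand":30},{"dp":[48,80,-187],"dr":[0,0,-0.68],"hand":85},{"dp":[62,102,-187],"dr":[0,0,-0.8],"hand":85},{"dp":[71,117,-187],"dr":[0,0,-0.92],"hand":85},{"dp":[71,117,-187],"dr":[0,0,-1.04],"hand":85},{"dp":[71,117,-187],"dr":[0,0,-1.16],"hand":85},{"dp":[71,117,-187],"dr":[0,0,-1.28],"hand":85}]'; python3 -c "
from h import *
from rig import ctrl
s=ctrl.state();st(s);rel(s,[.5825,-.1305,.335],149.3)"
```

```text
time: 19.83
eef_pos: [0.5857, -0.1312, 0.3349]
ee_rot: [-1.505, 2.758, 0.0]
ft_force: [-0.6, 0.0, -0.1]
finger_gap: 0.974
grasp_force: 0.0
t 19.83 pos [ 0.5857 -0.1312  0.3349] yaw_y 147.25 tilt [-0.  0.] j [-0.22  0.38  0.31  1.5   0.   -1.22] f [-0.6  0.  -0.1] gap 83.2 0.0
dp [1.1, 3.1, -0.1] dr [0.0, 0.0, -0.036]
```

```bash
python3 -m creep '[{"dp":[1,3,35],"dr":[0,0,-0.036],"hand":85},{"dp":[1,3,65],"dr":[0,0,-0.036],"hand":85},{"dp":[1,3,88],"dr":[0,0,-0.036],"hand":85},{"dp":[1,3,99],"dr":[0,0,-0.036],"hand":85},{"dp":[1,3,99],"dr":[0,0,-0.036],"hand":85},{"dp":[1,3,99],"dr":[0,0,-0.036],"hand":25},{"dp":[1,3,99],"dr":[0,0,-0.036],"hand":25},{"dp":[1,3,99],"dr":[0,0,-0.036],"hand":25},{"dp":[1,3,99],"dr":[0,0,-0.036],"hand":25},{"dp":[1,3,99],"dr":[0,0,-0.036],"hand":25}]'; python3 -c "
from h import *
from rig import ctrl
s=ctrl.state();st(s)"
```

```text
time: 20.67
eef_pos: [0.5826, -0.1308, 0.2375]
ee_rot: [-1.545, 2.734, 0.0]
ft_force: [-3.1, 2.3, 6.6]
finger_gap: 0.414
grasp_force: 60.0
t 20.67 pos [ 0.5826 -0.1308  0.2375] yaw_y 148.94 tilt [0.001 0.001] j [-0.22  0.38  0.06  1.25  0.   -1.25] f [-3.1  2.3  6.6] gap 35.3 60.0
```

```bash
python3 -m creep '[{"dp":[0,0,-8],"dr":[0,0,0],"hand":25},{"dp":[0,0,-16],"dr":[0,0,0],"hand":25},{"dp":[0,0,-26],"dr":[0,0,0],"hand":25},{"dp":[0,0,-40],"dr":[0,0,0],"hand":25},{"dp":[0,0,-60],"dr":[0,0,0],"hand":25},{"dp":[0,0,-80],"dr":[0,0,0],"hand":25},{"dp":[0,0,-80],"dr":[0,0,0],"hand":25}]'; python3 -c "
from h import *
from rig import ctrl
s=ctrl.state();st(s);rel(s,[.4617,-.2733,.3],174)"
```

```text
time: 21.25
eef_pos: [0.5846, -0.1321, 0.3219]
ee_rot: [-1.541, 2.731, -0.01]
ft_force: [1.3, 0.1, -3.8]
finger_gap: 0.411
grasp_force: 62.6
t 21.25 pos [ 0.5846 -0.1321  0.3219] yaw_y 148.89 tilt [ 0.008 -0.003] j [-0.22  0.37  0.26  1.45 -0.   -1.25] f [ 1.3  0.1 -3.8] gap 35.1 62.6
dp [184.5, 32.4, 21.3] dr [-0.009, -0.0, -0.438]
```

```bash
python3 -m creep '[{"dp":[35,6,0],"dr":[0,0,-0.08],"hand":25},{"dp":[72,13,0],"dr":[0,0,-0.18],"hand":25},{"dp":[110,20,0],"dr":[0,0,-0.28],"hand":25},{"dp":[148,26,8],"dr":[0,0,-0.38],"hand":25},{"dp":[178,31,17],"dr":[0,0,-0.438],"hand":25},{"dp":[184,32,21],"dr":[0,0,-0.438],"hand":25},{"dp":[184,32,21],"dr":[0,0,-0.438],"hand":25},{"dp":[184,32,21],"dr":[0,0,-0.438],"hand":25}]'; python3 snap.py w4
python3 - <<'E'
from h import *
import pickle
from rig import ctrl
s,d=pickle.load(open("w4.pkl","rb"));d2=ctrl.get_image("scene")
f=d["frame"][:,:,::-1];g=cv2.resize(d2["frame"][120:284,180:380,::-1],(288,236),interpolation=cv2.INTER_CUBIC)
o=np.zeros((384,800,3),np.uint8);o[:,:512]=f;o[:236,512:]=g;cv2.imwrite("pics/c5.png",o)
E
```

```text
time: 21.92
eef_pos: [0.4603, -0.2722, 0.295]
ee_rot: [-2.1, 2.336, 0.0]
ft_force: [0.8, 0.1, -3.6]
finger_gap: 0.413
grasp_force: 62.5
t 21.92 pos [ 0.4603 -0.2722  0.295 ] yaw_y 173.91 tilt [0.    0.001] j [-0.53  0.26  0.03  1.34  0.   -2.  ] f [ 0.8  0.1 -3.6] gap 35.3 62.5
```

View pics/c5.png

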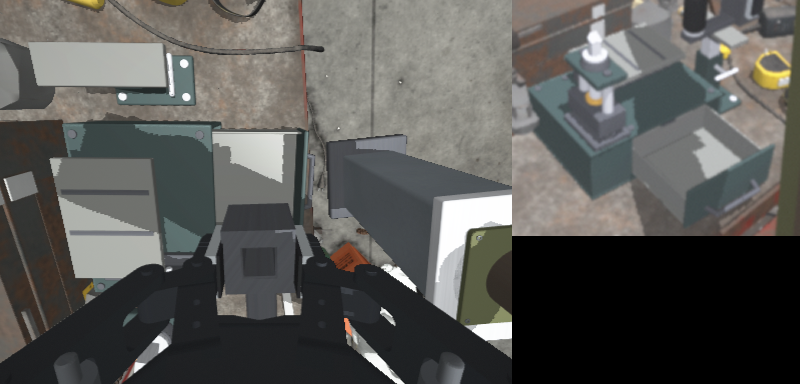

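The wrist view shows the crank held over the drawer. The base edge is at column ~216, the drawer front's inner and outer top edges are at columns ~297 and ~306 (row ~135–180), and the right side wall is at row ~131. The scene view confirms the drawer is clear.

Run:
```python
from h import *
import pickle
s,d=pickle.load(open("w4.pkl","rb"));f=d["frame"].astype(int)
for r in(140,165,190): print(r,[f[r,c].tolist() for c in range(206,226,2)],"|",[f[r,c].tolist() for c in range(290,314,2)])
print([f[r,255].tolist() for r in range(122,146,2)])
xl=np.array([.9945,-.1045]);yl=np.array([.1045,.9945])
B=np.array([.4617,-.2733])
for n,uv,z in(("base",(216,150),.095),("base",(215,190),.095),("frIn",(298,150),.083),("frOut",(306,150),.083),("frOut",(304,190),.083),("wall",(255,132),.0615),("wall2",(255,129),.0615)):
    p=ray(d,uv,z,s)[:2];print(n,p.round(4),"lift-rel to target boss",(np.array([xl@(p-B),yl@(p-B)])*1e3).round(1))
```

```text
140 [[105, 125, 123], [107, 124, 123], [104, 121, 120], [124, 130, 127], [192, 195, 189], [192, 195, 189], [193, 196, 190], [194, 197, 191], [195, 198, 191], [196, 199, 193]] | [[116, 116, 113], [116, 118, 114], [116, 117, 114], [69, 72, 69], [36, 42, 41], [36, 43, 42], [35, 43, 42], [71, 86, 85], [118, 137, 136], [95, 93, 89], [124, 124, 118], [124, 123, 118]]
165 [[62, 74, 72], [62, 74, 73], [62, 74, 73], [54, 65, 64], [106, 108, 106], [114, 116, 113], [113, 114, 112], [114, 115, 113], [114, 115, 113], [114, 115, 112]] | [[115, 116, 112], [115, 117, 113], [114, 116, 112], [36, 43, 42], [37, 43, 42], [36, 43, 43], [42, 50, 49], [104, 122, 121], [100, 114, 111], [121, 107, 96], [85, 87, 91], [128, 131, 139]]
190 [[63, 73, 72], [62, 72, 72], [62, 73, 73], [61, 73, 73], [74, 79, 77], [114, 115, 112], [114, 116, 112], [114, 116, 111], [113, 115, 111], [114, 115, 112]] | [[113, 115, 111], [113, 115, 111], [61, 65, 63], [36, 43, 42], [36, 43, 42], [36, 42, 42], [87, 104, 103], [112, 131, 129], [114, 108, 98], [84, 84, 86], [117, 119, 127], [88, 90, 95]]
[[137, 128, 119], [143, 136, 126], [139, 130, 120], [86, 80, 73], [80, 82, 79], [208, 210, 205], [212, 214, 209], [214, 216, 211], [212, 215, 210], [211, 214, 209], [210, 213, 208], [209, 212, 207]]
base [ 0.5131 -0.3022] lift-rel to target boss [ 54.2 -23.4]
base [ 0.5226 -0.2493] lift-rel to target boss [58.  30.2]
frIn [ 0.4068 -0.2892] lift-rel to target boss [-52.9 -21.6]
frOut [ 0.3963 -0.2881] lift-rel to target boss [-63.5 -21.6]
frOut [ 0.4021 -0.2329] lift-rel to target boss [-63.5  33.9]
wall [ 0.4616 -0.317 ] lift-rel to target boss [  4.4 -43.5]
wall2 [ 0.4611 -0.321 ] lift-rel to target boss [  4.4 -47.5]
```

```bash
python3 -m creep '[{"dp":[2,-2,38],"dr":[0,0,0],"hand":25},{"dp":[2,-2,78],"dr":[0,0,0],"hand":25},{"dp":[2,-2,118],"dr":[0,0,0],"hand":25},{"dp":[2,-2,155],"dr":[0,0,0],"hand":25},{"dp":[2,-2,185],"dr":[0,0,0],"hand":25},{"dp":[2,-2,210],"dr":[0,0,0],"hand":25},{"dp":[2,-2,230],"dr":[0,0,0],"hand":25},{"dp":[2,-2,245],"dr":[0,0,0],"hand":25},{"dp":[2,-2,255],"dr":[0,0,0],"hand":25},{"dp":[2,-2,255],"dr":[0,0,0],"hand":25}]'; python3 -c "
from h import *
from rig import ctrl
s=ctrl.state();st(s);rel(s,[.4617,-.2743,.021],174)"
```

```text
time: 22.85
eef_pos: [0.462, -0.2729, 0.038]
ee_rot: [2.104, -2.332, -0.005]
ft_force: [-0.8, 0.1, -3.9]
finger_gap: 0.412
grasp_force: 62.5
t 22.85 pos [ 0.462  -0.2729  0.038 ] yaw_y 174.11 tilt [-0.003  0.002] j [-0.53  0.44 -0.42  0.71  0.   -2.  ] f [-0.8  0.1 -3.9] gap 35.2 62.5
dp [1.4, 0.1, 17.0] dr [0.003, 0.002, 0.002]
```

```bash
python3 -m creep '[{"dp":[1,0,6],"dr":[0,0,0],"hand":25},{"dp":[1,0,12],"dr":[0,0,0],"hand":25},{"dp":[1,0,17],"dr":[0,0,0],"hand":25},{"dp":[1,0,18],"dr":[0,0,0],"hand":25},{"dp":[1,0,18],"dr":[0,0,0],"hand":25}]'; python3 -c "
from h import *
from rig import ctrl
s=ctrl.state();st(s)"
```

```text
time: 23.27
eef_pos: [0.4622, -0.2756, 0.0222]
ee_rot: [-2.102, 2.335, -0.0]
ft_force: [-1.1, -0.5, -1.8]
finger_gap: 0.415
grasp_force: 62.8
t 23.27 pos [ 0.4622 -0.2756  0.0222] yaw_y 173.99 tilt [ 0. -0.] j [-0.54  0.46 -0.44  0.67  0.   -2.  ] f [-1.1 -0.5 -1.8] gap 35.5 62.8
```

Just touching the floor. Release and rise.

```bash
python3 -m creep '[{"dp":[0,0,0.5],"dr":[0,0,0],"hand":58},{"dp":[0,0,0.5],"dr":[0,0,0],"hand":58},{"dp":[0,0,0.5],"dr":[0,0,0],"hand":58},{"dp":[0,0,0.5],"dr":[0,0,0],"hand":58},{"dp":[0,0,-15],"dr":[0,0,0],"hand":58},{"dp":[0,0,-45],"dr":[0,0,0],"hand":58},{"dp":[0,0,-85],"dr":[0,0,0],"hand":58},{"dp":[0,0,-125],"dr":[0,0,0],"hand":58},{"dp":[0,0,-160],"dr":[0,0,0],"hand":58},{"dp":[0,0,-160],"dr":[0,0,0],"hand":58}]'; python3 -c "
from h import *
from rig import ctrl
s=ctrl.state();st(s);d=ctrl.get_image('scene')
np.savez('scene2.npz',**d)
rel(s,[.352,-.224,.18],84);rel(s,[.352,-.224,.056],84)"
```

```text
time: 24.1
eef_pos: [0.4671, -0.2784, 0.1908]
ee_rot: [-2.099, 2.331, -0.024]
ft_force: [0.6, -0.2, 0.7]
finger_gap: 0.682
grasp_force: 0.0
t 24.1 pos [ 0.4671 -0.2784  0.1908] yaw_y 174.0 tilt [ 0.014 -0.008] j [-0.54  0.3  -0.19  1.06  0.   -2.  ] f [ 0.6 -0.2  0.7] gap 58.2 0.0
dp [-42.1, 120.3, 8.7] dr [-0.017, 0.007, 1.571]
dp [-42.9, 122.2, 132.7] dr [-0.017, 0.007, 1.571]
```

```bash
python3 -m creep '[{"dp":[-10,30,0],"dr":[0,0,0.12],"hand":0},{"dp":[-20,60,0],"dr":[0,0,0.24],"hand":0},{"dp":[-30,90,0],"dr":[0,0,0.36],"hand":0},{"dp":[-42,120,0],"dr":[0,0,0.48],"hand":0},{"dp":[-42,120,0],"dr":[0,0,0.6],"hand":0},{"dp":[-42,120,10],"dr":[0,0,0.72],"hand":0},{"dp":[-42,120,30],"dr":[0,0,0.84],"hand":0},{"dp":[-42,120,50],"dr":[0,0,0.96],"hand":0},{"dp":[-42,120,70],"dr":[0,0,1.08],"hand":0},{"dp":[-42,120,80],"dr":[0,0,1.2],"hand":0},{"dp":[-42,120,80],"dr":[0,0,1.32],"hand":0},{"dp":[-42,120,80],"dr":[0,0,1.44],"hand":0}]'; python3 -c "
from h import *
from rig import ctrl
s=ctrl.state();st(s)
rel(s,[.352,-.224,.056],84)"; python3 snap.py w5
python3 - <<'E'
from h import *
import pickle
s,d=pickle.load(open("w5.pkl","rb"));e=dict(np.load("scene2.npz"))
o=np.zeros((384,800,3),np.uint8);o[:,:512]=d["frame"][:,:,::-1];o[:236,512:]=cv2.resize(e["frame"][120:284,180:380,::-1],(288,236),interpolation=cv2.INTER_CUBIC);cv2.imwrite("pics/c6.png",o)
E
```

```text
time: 25.15
eef_pos: [0.3461, -0.2204, 0.1005]
ee_rot: [0.032, -3.14, -0.003]
ft_force: [-0.4, 0.1, 0.2]
finger_gap: 0.005
grasp_force: 0.0
t 25.15 pos [ 0.3461 -0.2204  0.1005] yaw_y 91.16 tilt [-0.002  0.002] j [-0.57  0.18 -0.62  0.77  0.   -0.59] f [-0.4  0.1  0.2] gap 0.4 0.0
dp [-5.9, -3.8, 44.5] dr [0.002, -0.002, 0.125]
t 25.15 pos [ 0.3461 -0.2204  0.1005] yaw_y 91.16 tilt [-0.002  0.002] j [-0.57  0.18 -0.62  0.77  0.   -0.59] f [-0.4  0.1  0.2] gap 0.4 0.0
```

View pics/c6.png

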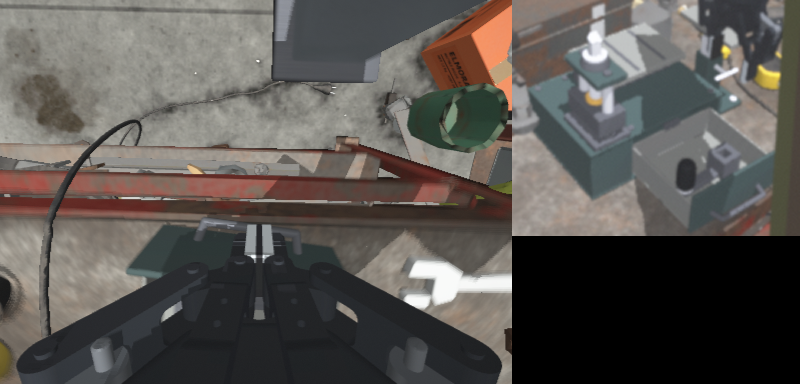

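The crank lies flat in the drawer, grip up. The shut fingers stand in front of the drawer front at ~(259,260), with the wrench clear to one side. Next: lower and push.

```bash
python3 -m creep '[{"dp":[-6,-4,15],"dr":[0,0,0.125],"hand":0},{"dp":[-6,-4,32],"dr":[0,0,0.125],"hand":0},{"dp":[-6,-4,43],"dr":[0,0,0.125],"hand":0},{"dp":[-6,-4,43],"dr":[0,0,0.125],"hand":0},{"dp":[-6,-4,43],"dr":[0,0,0.125],"hand":0}]'; python3 -c "
from h import *
from rig import ctrl
s=ctrl.state();st(s)
rel(s,[.352,-.224,.056],84)"
```

```text
time: 25.62
eef_pos: [0.3526, -0.2246, 0.0584]
ee_rot: [-0.153, -3.136, -0.002]
ft_force: [0.8, 0.6, 0.4]
finger_gap: -0.004
grasp_force: 0.0
t 25.62 pos [ 0.3526 -0.2246  0.0584] yaw_y 84.42 tilt [-0.001  0.001] j [-0.57  0.24 -0.67  0.66  0.   -0.47] f [0.8 0.6 0.4] gap -0.3 0.0
dp [0.6, 0.5, 2.4] dr [0.001, -0.001, 0.007]
```

```bash
python3 -m creep '[{"dp":[-15,0,0],"dr":[0,0,0],"hand":0},{"dp":[-28,0,0],"dr":[0,0,0],"hand":0},{"dp":[-34,0,0],"dr":[0,0,0],"hand":0},{"dp":[-40,0,0],"dr":[0,0,0],"hand":0},{"dp":[-46,0,0],"dr":[0,0,0],"hand":0},{"dp":[-53,0,0],"dr":[0,0,0],"hand":0},{"dp":[-60,0,0],"dr":[0,0,0],"hand":0},{"dp":[-68,0,0],"dr":[0,0,0],"hand":0},{"dp":[-76,0,0],"dr":[0,0,0],"hand":0},{"dp":[-84,0,0],"dr":[0,0,0],"hand":0},{"dp":[-92,0,0],"dr":[0,0,0],"hand":0},{"dp":[-100,0,0],"dr":[0,0,0],"hand":0}]'; python3 -c "
from h import *
from rig import ctrl
s=ctrl.state();st(s)"
```

```text
time: 26.62
eef_pos: [0.4536, -0.235, 0.0588]
ee_rot: [-0.155, -3.138, 0.0]
ft_force: [-1.7, -0.3, -0.0]
finger_gap: 0.0
grasp_force: 0.6
t 26.62 pos [ 0.4536 -0.235   0.0588] yaw_y 84.34 tilt [-0. -0.] j [-0.48  0.37 -0.46  0.73 -0.   -0.38] f [-1.7 -0.3 -0. ] gap 0.0 0.6
```

```bash
python3 -m creep '[{"dp":[-8,0,0],"dr":[0,0,0],"hand":0},{"dp":[-16,0,0],"dr":[0,0,0],"hand":0},{"dp":[-24,0,0],"dr":[0,0,0],"hand":0},{"dp":[-32,0,0],"dr":[0,0,0],"hand":0},{"dp":[-39,0,0],"dr":[0,0,0],"hand":0},{"dp":[-45,0,0],"dr":[0,0,0],"hand":0},{"dp":[-50,0,0],"dr":[0,0,0],"hand":0},{"dp":[-54,0,0],"dr":[0,0,0],"hand":0},{"dp":[-58,0,0],"dr":[0,0,0],"hand":0},{"dp":[-61,0,0],"dr":[0,0,0],"hand":0},{"dp":[-61,0,0],"dr":[0,0,0],"hand":0},{"dp":[-61,0,0],"dr":[0,0,0],"hand":0}]'; python3 -c "
from h import *
from rig import ctrl
s=ctrl.state();st(s)"
```

```text
time: 27.62
eef_pos: [0.5074, -0.24, 0.0582]
ee_rot: [-0.156, -3.126, -0.001]
ft_force: [-13.4, -0.5, 8.9]
finger_gap: 0.001
grasp_force: 6.9
t 27.62 pos [ 0.5074 -0.24    0.0582] yaw_y 84.27 tilt [-0.012  0.001] j [-0.44  0.45 -0.33  0.8  -0.   -0.34] f [-13.4  -0.5   8.9] gap 0.1 6.9
```

```bash
python3 -m creep '[{"dp":[-2,0,0],"dr":[0,0,0],"hand":0},{"dp":[-4,0,0],"dr":[0,0,0],"hand":0},{"dp":[-5,0,0],"dr":[0,0,0],"hand":0},{"dp":[-5,0,0],"dr":[0,0,0],"hand":0}]'; python3 -c "
from h import *
from rig import ctrl
s=ctrl.state();st(s)"
```

```text
time: 27.95
eef_pos: [0.5073, -0.24, 0.0581]
ee_rot: [-0.157, -3.117, -0.001]
ft_force: [-24.8, -0.3, 18.2]
finger_gap: -0.001
grasp_force: 12.3
t 27.95 pos [ 0.5073 -0.24    0.0581] yaw_y 84.22 tilt [-0.021  0.001] j [-0.44  0.46 -0.32  0.81 -0.01 -0.34] f [-24.8  -0.3  18.2] gap -0.1 12.3
```

```bash
python3 -m creep '[{"dp":[25,0,0],"dr":[0,0,0],"hand":0},{"dp":[55,0,0],"dr":[0,0,0],"hand":0},{"dp":[70,0,-20],"dr":[0,0,0],"hand":0},{"dp":[70,0,-55],"dr":[0,0,0],"hand":0},{"dp":[50,0,-95],"dr":[0,0,0],"hand":0},{"dp":[25,0,-135],"dr":[0,0,0],"hand":0},{"dp":[0,0,-175],"dr":[0,0,0],"hand":0},{"dp":[0,0,-205],"dr":[0,0,0],"hand":0},{"dp":[0,0,-205],"dr":[0,0,0],"hand":0},{"dp":[0,0,-205],"dr":[0,0,0],"hand":0}]'; python3 snap.py w6
python3 - <<'E'
from h import *
import pickle
s,d=pickle.load(open("w6.pkl","rb"))
xl=np.array([.9945,-.1045]);yl=np.array([.1045,.9945])
# sample along lift x at right/left of drawer: base top plane z .095
F=np.array([.5073,-.24])
for off in(-.06,.0,.05):
    print("off",off)
    out=[]
    for k in np.arange(-8,44,2):
        p=F+xl*k*1e-3+yl*off;u=proj(d,np.r_[p,.09],s);c=np.round(u).astype(int)
        if 0<=c[0]<512 and 0<=c[1]<384: out.append((int(k),d["frame"][c[1],c[0]].tolist()))
    print(out)
rel(s,[.6216,-.267,.17],73.5)
E
```

```text
time: 28.78
eef_pos: [0.5218, -0.2422, 0.2672]
ee_rot: [0.154, 3.13, -0.004]
ft_force: [0.3, 0.4, -1.0]
finger_gap: 0.002
grasp_force: 0.0
t 28.78 pos [ 0.5218 -0.2422  0.2672] yaw_y 84.38 tilt [ 0.008 -0.003] j [-0.44  0.33  0.06  1.29  0.   -0.34] f [ 0.3  0.4 -1. ] gap 0.2 0.0
off -0.06
[(-8, [121, 113, 104]), (-6, [125, 117, 108]), (-4, [113, 108, 100]), (-2, [62, 69, 67]), (0, [53, 62, 61]), (2, [53, 62, 61]), (4, [53, 62, 62]), (6, [52, 63, 62]), (8, [54, 65, 64]), (10, [84, 100, 99]), (12, [112, 130, 130]), (14, [88, 105, 104]), (16, [107, 109, 106]), (18, [85, 102, 101]), (20, [92, 112, 111]), (22, [94, 114, 113]), (24, [94, 114, 113]), (26, [94, 114, 113]), (28, [94, 114, 113]), (30, [94, 114, 112]), (32, [94, 113, 113]), (34, [94, 114, 113]), (36, [95, 114, 113]), (38, [94, 114, 113]), (40, [94, 114, 112]), (42, [94, 114, 113])]
off 0.0
[(-8, [136, 131, 123]), (-6, [149, 144, 135]), (-4, [145, 141, 132]), (-2, [64, 71, 69]), (0, [52, 62, 61]), (2, [45, 54, 53]), (4, [44, 52, 52]), (6, [44, 52, 52]), (8, [43, 51, 50]), (10, [56, 67, 66]), (12, [63, 75, 74]), (14, [57, 67, 66
[... 159 characters left out ...]
9]), (32, [58, 70, 69]), (34, [59, 71, 70]), (36, [59, 71, 70]), (38, [59, 71, 70]), (40, [59, 71, 70]), (42, [59, 71, 70])]
off 0.05
[(-8, [96, 91, 84]), (-6, [95, 91, 84]), (-4, [96, 91, 84]), (-2, [66, 68, 65]), (0, [43, 51, 51]), (2, [43, 51, 50]), (4, [42, 50, 50]), (6, [42, 50, 49]), (8, [43, 51, 50]), (10, [48, 57, 57]), (12, [60, 72, 71]), (14, [59, 70, 69]), (16, [98, 100, 97]), (18, [89, 92, 89]), (20, [57, 68, 68]), (22, [58, 70, 69]), (24, [59, 71, 70]), (26, [59, 71, 70]), (28, [59, 71, 70]), (30, [58, 70, 69]), (32, [58, 70, 69]), (34, [59, 71, 70]), (36, [58, 70, 69]), (38, [58, 70, 69]), (40, [58, 70, 70]), (42, [59, 71, 70])]
dp [-101.0, -14.7, 98.0] dr [-0.001, 0.008, 0.19]
```

Drawer home: the front face is ~6 mm ahead of the base edge, and it held at the stop under 25 N. Last, a quick re-check of the table height.

```bash
python3 -m creep '[{"dp":[-35,-5,0],"dr":[0,0,0],"hand":0},{"dp":[-70,-10,0],"dr":[0,0,0],"hand":0},{"dp":[-98,-15,20],"dr":[0,0,0],"hand":0},{"dp":[-98,-15,55],"dr":[0,0,0],"hand":0},{"dp":[-98,-15,85],"dr":[0,0,0],"hand":0},{"dp":[-98,-15,102],"dr":[0,0,0],"hand":0},{"dp":[-98,-15,110],"dr":[0,0,0],"hand":0},{"dp":[-98,-15,115],"dr":[0,0,0],"hand":0},{"dp":[-98,-15,117],"dr":[0,0,0],"hand":0},{"dp":[-98,-15,117],"dr":[0,0,0],"hand":0},{"dp":[-98,-15,117],"dr":[0,0,0],"hand":0}]'; python3 avg.py
```

```text
time: 29.75
eef_pos: [0.6115, -0.2645, 0.1527]
ee_rot: [-0.155, -3.137, -0.002]
ft_force: [-14.1, 5.5, 35.1]
finger_gap: 0.001
grasp_force: 17.5
[  0.6115  -0.2645   0.1527 -13.9856   6.3197  34.6641] [1.0000e-05 1.0000e-05 1.0000e-05 3.3067e-01 3.7600e-01 3.1779e-01]
```

```bash
python3 -m creep '[{"dp":[0,0,-35],"dr":[0,0,0],"hand":0},{"dp":[0,0,-75],"dr":[0,0,0],"hand":0},{"dp":[0,0,-115],"dr":[0,0,0],"hand":0},{"dp":[0,0,-150],"dr":[0,0,0],"hand":0},{"dp":[0,0,-150],"dr":[0,0,0],"hand":0},{"dp":[0,0,-150],"dr":[0,0,0],"hand":0}]'; python3 -c "
from rig import ctrl
print(ctrl.close_job())"
```

```text
time: 30.65
eef_pos: [0.6152, -0.2662, 0.2984]
ee_rot: [0.155, 3.134, -0.001]
ft_force: [-0.6, -0.4, -0.1]
finger_gap: -0.0
grasp_force: 0.0
the job is handed in; nothing more can be done
None
```

The job is handed in at about 31 s: the table is level with the stand to about 0.2 mm by touch, the crank lies flat in the drawer, the drawer is pushed home to its stop, and the arm never went near the wrench.

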